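# Preset the quick-action vice with a flat setting gauge

## Task

Set the opening of the vice with the thinner of the two flat steel gauges in the wooden rack: lower its blade between the jaws, around the middle of their length, until its collar sits flat on top of both jaws, and with it standing there slide the moving jaw up until the blade is snug between the jaws, then throw the locking lever fully over. Finally draw the gauge out without shifting the jaw and hang it back upright, collar down on the rack, in the slot it came from. Leave the other gauge and the things around undisturbed.

Things in the scene. Friction and masses are not known exactly. Their poses are not given: they have to be found in the camera images.
- vise: Grey machine vice fixed to the bench, 250 by 120 mm. Origin on the bench under the middle of the fixed jaw's face; x is the way the moving jaw closes, z up. Fixed jaw from x 0 to +58 mm, moving jaw on the -x side; both 100 mm wide (y -50 to +50 mm), tops 55 mm above the bench. Bed rails 22 mm above the bench, so the gap is 33 mm deep. A foot at the +y side carries the locking lever.
- vise_gap (a point): Point on the vice at the middle of the top edge of the fixed jaw's face, 55 mm above the bench; axes as vise. The gap between the jaws extends from here towards -x by the jaw opening.
- jaw (a joint): Opening of the vice in m: 0 = jaws shut, at most 0.045. It is pushed by hand (about 8 N of friction) and stays where it is left.
- jaw_lug (a point): Middle of the back (-x) face of the push lug on the moving jaw: an upright plate 10 mm thick (x), 50 mm wide (y), rising from the jaw's top (55 mm) to 76 mm above the bench; this point is 66 mm above the bench, 70 mm behind the moving jaw's face, and moves with the jaw. Axes as vise.
- lock (a joint): Locking lever, rad: 0 = leaning back to the vice's -x side (unlocked), 1.0 = leaning fully forward to +x (locked). It stays where it is left.
- lock_tip (a point): Centre of the lever's black ball, 26 mm in diameter, on a rod 70 mm long. The lever pivots about the vice's y axis at x -20 mm, y +105 mm, z 34 mm in the frame of vise; the ball's centre is 95 mm above the bench when unlocked or locked and 104 mm upright.
- thin_gauge: The thinner gauge: a flat steel bar 10 mm thick (its x) and 32 mm wide (its y) that passes through a dark collar plate 40 mm (x) by 48 mm (y) by 8 mm thick. Origin at the centre of the collar's underside, z up; the blade reaches 30 mm below it, the collar's top is 8 mm and the bar's top end (the handle) 60 mm above it. 0.3 kg.
- thick_gauge: The other gauge, alike but with a bar 20 mm thick; origin and axes the same. It stays in the rack.
- rack: Wooden rack fixed to the bench, 100 mm (x) by 190 mm (y) by 50 mm high, origin at the centre of its underside. Two slots, each 27 mm (x) by 43 mm (y), are centred at x 0, y -45 and +45 mm; a gauge hangs in each by its collar. Which gauge is in which slot varies.
- rack_top (a point): Centre of the rack's top face, 50 mm above the bench; axes as rack.
- spray_can: Bystander: standing can, 60 mm in diameter, 170 mm high; origin at the centre of its underside.
- jar: Bystander: glass jar with a steel cap, 64 mm in diameter, 75 mm high; origin at the centre of its underside.
- driver: Bystander: screwdriver with a black handle lying on the bench, about 200 mm long; its x runs from handle to tip.
There are look-alikes about, which are no part of the job. Leave any orange or yellow look-alike of the thin_gauge alone.

How it is judged (in metres and radians):
On the way, in this order (a step that is already met when the one before it is completed fails the run):
1. the thin gauge's blade is between the jaws, down to its collar on the jaw tops, within 30 mm of the middle of the jaws (z of thin_gauge in the frame of vise_gap between -0.003 and 0.0025 m and y of thin_gauge in the frame of vise_gap between -0.03 and 0.03 m and x of thin_gauge in the frame of vise_gap between -0.02 and 0 m and angle between thin_gauge's own z axis and vertical below 0.08 rad), for 0.2 s.
2. the moving jaw is closed on the blade (opening 8 to 12 mm) with the gauge still fully down (all of step 1 and value of joint jaw between 0.008 and 0.012 m), for 0.2 s.
3. the lever is locked with the gauge still fully down and the jaw closed on it (all of step 2 and value of joint lock above 0.85 rad), for 0.2 s.
At the end, for the whole second after the job is handed in: The thin gauge hangs at rest in the free slot of the rack, upright within 0.08 rad, its collar down on the rack's top within 3 mm; the vice's opening is still 8 to 12 mm and the lever is beyond 0.85 rad (z of thin_gauge in the frame of rack_top between -0.003 and 0.003 m and x of thin_gauge in the frame of rack_top between -0.02 and 0.02 m and y of thin_gauge in the frame of rack_top between -0.08 and 0.08 m and angle between thin_gauge's own z axis and vertical below 0.08 rad and linear speed of thin_gauge below 0.02 m/s and value of joint jaw between 0.008 and 0.012 m and value of joint lock above 0.85 rad); the robot touches nothing.
It fails at once if the thick gauge is disturbed (moved more than 25 mm) (distance of thick_gauge from where it was at the start of the episode above 0.025 m).
It fails at once if the spray can is disturbed (moved more than 25 mm) (distance of spray_can from where it was at the start of the episode above 0.025 m).
It fails at once if the jar is disturbed (moved more than 25 mm) (distance of jar from where it was at the start of the episode above 0.025 m).
It fails at once if the screwdriver is disturbed (moved more than 25 mm) (distance of driver from where it was at the start of the episode above 0.025 m).
It also fails if it takes over 72 s, if anything falls off the work surface, if the arm or the gripper's body presses on something with over 40 N, if the wrist force passes 120 N, or if a joint passes its speed limit or range.

## Robot

A 6-joint arm with a two-finger parallel gripper is mounted at the origin on the work surface. World frame = base frame: x ahead of the robot, y to its left, z up, the work surface at z = 0. Lengths are in m, angles in degrees, forces in N, time in s.
With the tool pointing down it reaches from about 0.3 to 0.75 m from the base axis. Payload 8.5 kg.
Tool frame: the origin (TCP) lies midway between the tips of the shut fingers; the grasp point (between the pads) lies 19 mm behind it; z points along the fingers, y is the line along which they close (so a half turn about z gives the same grasp; the last joint's range is limited). The gripper opens to 85 mm and grips with 20 to 120 N. Pads are 22 mm wide; open, the fingers measure 114 mm over their backs; the gripper's body (76 mm by 85 mm) begins 54 mm behind the grasp point. The pads swing forward as they close: fully open they stand 13 mm farther back than shut.
Start: joints at [-77.137, 21.807, 74.336, -0, 83.858, -12.336], TCP at [0.234, -0.498, 0.231] pointing down, gripper open.
Joint ranges: [-178.18, 178.18], [-50.72, 133.34], [12.68, 142.11], [-81.47, 261.47], [9.98, 163.14], [-165.26, 165.26]. Speed limits (degrees/s): [136.94, 136.94, 180, 180, 180, 180].

## Interface

Orientations are given as a 3x3 rotation matrix whose columns are the frame's x, y, z axes.
In Python, from rig import env gives the robot as it stands. The module is installed in compiled form; this text tells all that it offers.
- The arm moves only by the tool jog_arm, never from a script. Its argument "targets" is a list of rows, each a list of 6 numbers: the shift along the tool's x, y, z in cm, then the turn, a rotation vector about the tool's x, y, z in degrees. A call has 1 to 8 rows; each row is the pose to reach, as a shift and turn from the pose commanded when the call began, along the tool's axes at that moment; what a row does not reach only later rows make up. A row lasts 1/12 s, in which the tool goes at most 41.7 mm and 7.16 degrees, less where a joint would pass 70% of its speed; a pose out of reach is approached as far as the arm can. A call with a gripper value outside its range is refused whole. "hand" is the opening, from 0 (shut) to 1 (fully open), set as the call begins (left out, the last holds). The fingers move at their own pace and stop on an object; "newtons" is the grip in N (left out, the last holds). Time passes only in rows, so rows that repeat a pose let the fingers close. It gives the time, the measured TCP pose, the force, the opening and the grip force at its end, in the units of the state.
- env.observe(): the state, without advancing time (a new reading comes with each control period).
- env.get_image(name): name is "scene" or "side" or "wrist"; returns a dict with "frame" (480x640x3 uint8, red, green, blue), "depth" (480x640 float32, m along the optical axis (not along the pixel's ray), 0 where there is no reading), "fovy" (degrees; the focal length in pixels is half the picture's height over the tangent of half this angle, whatever the lens; pixels are square), "cx", "cy" (the principal point, pixels), "cam_to_world" (4x4, takes a point from camera to world coordinates). Camera axes: x right, y down, z forward; pixel columns grow to the right and rows downward; lengths in m; the calibration is good to about 2 mm. A picture is of the moment at which its call begins.
- env.close_job(): hands the job in; it is judged then, once.
Trained networks look in the newest picture that a camera, given by its name, has taken for a name from the list of things; names that differ only in an ending like _2 or _b are one class to them, and where a whole thing is asked for, a point or a joint stands for the part that bears it (a point fixed in the world has none). Each returns a list of dicts, best first, with "score" (0 to 1); they miss things now and then, are a little off and sometimes report something else, mostly with a low value. They report only what shows in the picture. A call takes as long as a camera call. They do not tell look-alikes from the thing itself.
- env.regions_of(camera, target): "pixels" (480x640 bool, what is visible of it) and "point" ([row, column] in pixels, amid what is visible of it).
The state is a dict: "time_s": time; "q": joint angles; "qvel": joint speeds; "joint_efforts": joint torques, N m; "position": TCP position; "tool_rot": TCP orientation; "ft_force": force on the tool from outside, world axes, zero at the start; "wrist_torque": the same for the moment, N m; "grip_width": finger opening in m; "gripper_force": force on a finger pad.
Only numpy, scipy, OpenCV 4.12 (cv2) and the standard library are available. Lean on these libraries where they do the work, as an engineer would, in place of code of your own. Each camera call takes 0.05 s, during which the arm holds its last target. There are 200 camera calls.

## Working session

There is one attempt and no reset: what is moved stays moved. The work goes in short steps, Python scripts to look and compute and a tool call to move; the robot and the scene stay as the last step left them, time stands still between calls to the robot, and variables do not carry over. Pictures are saved under pics/ and viewed, at most 11 in all, crops included, and the job is handed in when it is done.

Besides the shell and the picture viewer there is one more tool, called after "Call:" as name(argument=value, ...) on one line, values as JSON. jog_arm: Moves the arm, as the interface text tells. Its arguments: {"type":"object","properties":{"targets":{"type":"array","items":{"type":"array","items":{"type":"number"}}},"hand":{"type":"number"},"newtons":{"type":"number"}},"required":["targets"]}

```bash
mkdir -p pics; cat > h.py <<'E'
import numpy as np, cv2
from rig import env
def K(im):
    f=240/np.tan(np.radians(im['fovy'])/2); return f,im['cx'],im['cy']
def cloud(im):
    f,cx,cy=K(im); d=im['depth']; v,u=np.mgrid[:480,:640]
    P=np.stack([(u-cx)*d/f,(v-cy)*d/f,d],-1); T=im['cam_to_world']
    W=P@T[:3,:3].T+T[:3,3]; W[d==0]=np.nan; return W
def proj(im,p):
    f,cx,cy=K(im); q=np.linalg.inv(im['cam_to_world'])@np.r_[p,1]; return f*q[0]/q[2]+cx,f*q[1]/q[2]+cy
def save(n,a): cv2.imwrite('pics/'+n+'.png',a[...,::-1])
E
cat > a.py <<'E'
from h import *
s=env.observe(); print(s['time_s'],s['position'],s['tool_rot'],s['grip_width'])
ims=[]
for c in ['scene','side']:
    im=env.get_image(c); ims.append(im['frame']); W=cloud(im); np.savez(c,W=W,frame=im['frame'],fovy=im['fovy'],cx=im['cx'],cy=im['cy'],T=im['cam_to_world'],d=im['depth'])
    for t in ['vise','jaw_lug','lock_tip','thin_gauge','thick_gauge','rack','spray_can','jar','driver']:
        for r in env.regions_of(c,t)[:4]:
            p=W[r['pixels']]; print(c,t,round(r['score'],2),np.round(r['point']),r['pixels'].sum(),np.nanmedian(p,0).round(3),np.nanmin(p,0).round(3),np.nanmax(p,0).round(3))
    save(c+'0',im['frame'])
E
python3 a.py
```

```text
0.0 [ 0.23408392 -0.49736705  0.23071368] [[ 9.04845308e-01  4.25740354e-01 -3.44643018e-04]
 [ 4.25740392e-01 -9.04844233e-01  1.42568265e-03]
 [ 2.95122390e-04 -1.43675071e-03 -9.99998924e-01]] 0.08555192250034611
scene vise 0.65 [215. 374.] 5952 [0.587 0.081 0.031] [ 0.456 -0.007 -0.002] [0.726 0.249 0.116]
scene jaw_lug 0.65 [210. 357.] 1419 [0.568 0.066 0.055] [0.508 0.021 0.008] [0.613 0.168 0.08 ]
scene lock_tip 0.61 [160. 372.] 156 [0.542 0.181 0.101] [0.523 0.166 0.046] [0.558 0.192 0.116]
scene thin_gauge 0.93 [311. 171.] 593 [ 0.384 -0.354  0.039] [ 0.313 -0.379 -0.005] [ 0.407 -0.314  0.096]
scene thin_gauge 0.71 [369. 306.] 623 [ 0.677 -0.317  0.042] [ 0.646 -0.341 -0.003] [ 0.703 -0.264  0.094]
scene thin_gauge 0.58 [331. 230.] 682 [ 0.521 -0.331  0.061] [ 0.479 -0.354  0.045] [ 0.543 -0.292  0.114]
scene thick_gauge 0.59 [302. 268.] 689 [ 0.551 -0.247  0.075] [ 0.506 -0.268  0.046] [ 0.571 -0.195  0.114]
scene rack 0.97 [332. 250.] 4410 [ 0.552 -0.296  0.049] [ 0.444 -0.387 -0.005] [ 0.606 -0.152  0.113]
scene rack 0.34 [248. 228.] 600 [ 0.364 -0.158  0.021] [ 0.333 -0
[... 1249 characters left out ...]
side spray_can 0.77 [192. 433.] 2363 [0.801 0.037 0.112] [ 0.776  0.025 -0.001] [0.837 0.088 0.174]
side spray_can 0.5 [306. 194.] 905 [ 0.361 -0.162  0.02 ] [ 0.332 -0.213 -0.004] [ 0.388 -0.012  0.028]
side jar 0.72 [149. 298.] 174 [0.539 0.178 0.098] [ 0.523  0.167 -0.002] [0.556 0.285 0.113]
side jar 0.66 [326. 410.] 1731 [ 0.735 -0.229  0.06 ] [ 0.707 -0.246 -0.007] [ 0.787 -0.126  0.079]
side jar 0.58 [305. 192.] 864 [ 0.361 -0.161  0.021] [ 0.335 -0.213 -0.005] [ 0.388 -0.014  0.028]
side driver 0.64 [306. 194.] 887 [ 0.361 -0.161  0.021] [ 0.333 -0.213 -0.005] [ 0.388 -0.013  0.028]
side driver 0.36 [369. 290.] 5818 [ 0.529 -0.31   0.049] [ 0.457 -0.389 -0.006] [ 0.605 -0.18   0.111]
```

```bash
ls .
```

```text
a.py
h.py
pics
scene.npz
side.npz
```

View pics/side0.png

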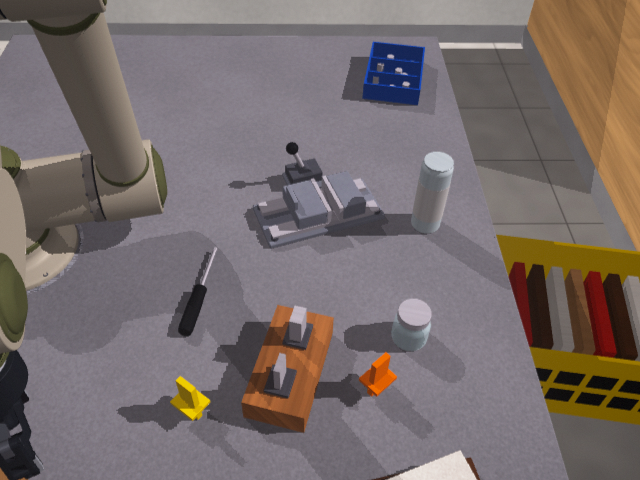

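```bash
python3 - <<'E'
import numpy as np,cv2
a=cv2.imread('pics/scene0.png')[260:400,130:340]; b=cv2.imread('pics/side0.png')[300:440,150:420]
b=cv2.resize(b,(780,404)); a=cv2.resize(a,(780,520))
cv2.imwrite('pics/crop_side.png',b)
E
```

```text
(no output)
```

View pics/crop_side.png

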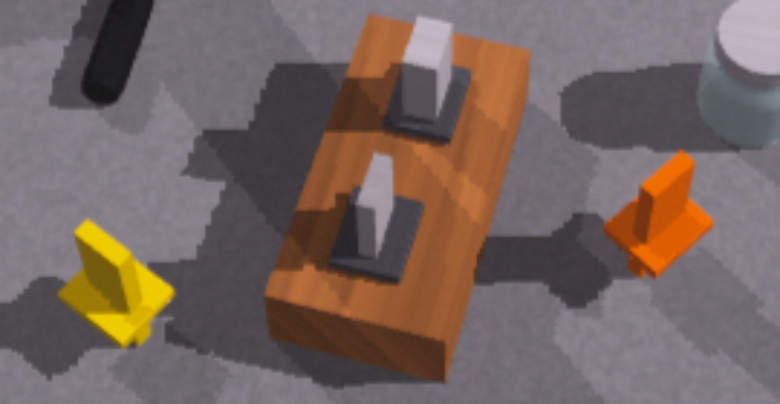

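The look-alikes are yellow at (190,400) and orange at (378,375), in side-view pixels; both stand loose on the bench. The steel gauges in the rack are at (281,375), with a narrow bar, and (298,325), with a thick bar. The one at (281,375) is the thin gauge: it is steel, in the rack, and clearly thinner. Next I'll fit the geometry.

```bash
cat > fit.py <<'E'
import numpy as np,cv2,sys
def rect(P,n):
    P=P[:,:2]; c=np.median(P,0)
    # trim isolated
    from scipy.spatial import cKDTree
    k=np.array([len(x) for x in cKDTree(P).query_ball_point(P,.006)]); P=P[k>0.3*np.median(k)]
    r=cv2.minAreaRect((P*1000).astype(np.float32)); print(n,len(P),np.round(r[0],1),np.round(r[1],1),round(r[2],1),'mean',(P.mean(0)*1000).round(1))
def box(W,x,y,z):
    W=W.reshape(-1,3); W=W[~np.isnan(W[:,0])]
    return W[(W[:,0]>x[0])&(W[:,0]<x[1])&(W[:,1]>y[0])&(W[:,1]<y[1])&(W[:,2]>z[0])&(W[:,2]<z[1])]
if __name__=='__main__':
  for c in sys.argv[1:]:
    W=np.load(c+'.npz')['W']; print(c)
    rect(box(W,(.43,.63),(-.4,-.14),(.044,.064)),'racktop')
    rect(box(W,(.47,.56),(-.37,-.29),(.102,.12)),'thin top')
    rect(box(W,(.47,.56),(-.37,-.29),(.07,.12)),'thin handle')
    rect(box(W,(.5,.6),(-.29,-.19),(.102,.12)),'thick top')
    rect(box(W,(.5,.61),(0.0,.15),(.047,.063)),'movjaw top')
    rect(box(W,(.61,.72),(0.0,.18),(.048,.062)),'fixjaw top')
    rect(box(W,(.45,.61),(0.0,.15),(.066,.082)),'lug')
    rect(box(W,(.45,.73),(0.0,.15),(.05,.06)),'bothtop')
    b=box(W,(.5,.58),(.15,.22),(.08,.13)); print('ball',b.mean(0),b.max(0),b.min(0))
E
python3 fit.py scene side
python3 - <<'E'
import cv2
a=cv2.imread('pics/side0.png')[130:260,240:400]; cv2.imwrite('pics/v.png',cv2.resize(a,(738,600),interpolation=cv2.INTER_CUBIC))
E
```

```text
scene
racktop 3813 [ 531.6 -281.9] [191.6 103.4] 74.2 mean [ 536.4 -291.7]
thin top 122 [ 516.4 -326.4] [32.7 12.9] 70.7 mean [ 517.7 -327. ]
thin handle 274 [ 518.  -326.9] [33.5 11.8] 71.6 mean [ 519.2 -328.9]
thick top 195 [ 544.5 -240.5] [33.1 23.4] 75.5 mean [ 545.7 -241.6]
movjaw top 1060 [577.8  84.6] [ 99.7 104.4] 18.8 mean [569.3  78.8]
fixjaw top 879 [640.8 105.5] [ 58.3 103.7] 19.9 mean [643.4 101.9]
lug 94 [535.8  70.2] [11.  53.1] 18.3 mean [536.4  68.8]
bothtop 1823 [599.6  91.9] [145.4 104.8] 18.6 mean [602.1  88.8]
ball [0.53802512 0.17779267 0.10296238] [0.54905509 0.19216227 0.11613821] [0.52333853 0.16625227 0.08025079]
side
racktop 5731 [ 530.6 -283.3] [192.6 100.7] 73.9 mean [ 529.2 -295.2]
thin top 157 [ 516.3 -326.6] [34.2 10.5] 73.2 mean [ 516.1 -328.9]
thin handle 294 [ 516.2 -327.3] [35.6 10.8] 74.5 mean [ 516.2 -332.2]
thick top 256 [ 543.9 -241.7] [33.4 20.5] 73.6 mean [ 544.1 -242.8]
movjaw top 1231 [576.6  84.9] [100.6 104.4] 19.2 mean [568.5  77.6]
fixjaw top 945 [640.1 105.8] [ 58.8 104.3] 17.2 mean [641.7 100.6]
lug 124 [534.3  68.9] [11.2 54.6] 20.0 mean [534.6  66.8]
bothtop 2013 [598.4  92.4] [146.1 104.8] 18.7 mean [600.8  87.7]
ball [0.5348881  0.17578224 0.10189375] [0.54554081 0.1883645  0.11332417] [0.52283869 0.16725208 0.08046497]
```

View pics/v.png

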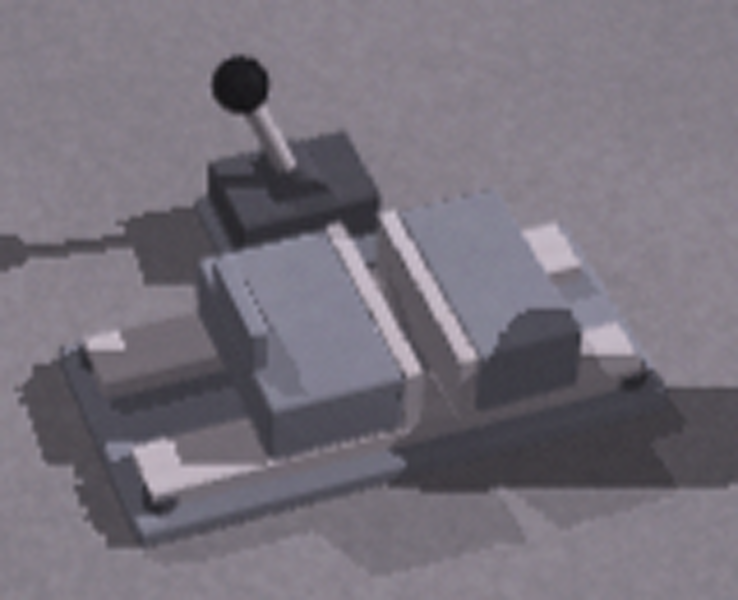

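The thin gauge is confirmed. In the vice crop the lug is at the left end of the moving jaw, the gap is about 17 mm and the lever leans back with its ball at the upper left. I'll hover over the rack for a closer look with the wrist camera.

```bash
cat > go.py <<'E'
from h import *
from scipy.spatial.transform import Rotation as R
def go(p,yaw,s=None):
    s=s or env.observe(); M=np.array(s['tool_rot']); c,sn=np.cos(np.radians(yaw)),np.sin(np.radians(yaw))
    T=np.array([[c,sn,0],[sn,-c,0],[0,0,-1.]])
    print('shift cm',(M.T@(np.array(p)-s['position'])*100).round(2),'turn',np.degrees(R.from_matrix(M.T@T).as_rotvec()).round(2))
E
python3 -c "
from go import *
go([.516,-.327,.23],74)"
```

```text
shift cm [32.77 -3.44  0.13] turn [  0.    0.  -48.8]
```

Call:
jog_arm(targets=[[4.1,-0.4,0,0,0,-6],[8.2,-0.9,0,0,0,-12],[12.3,-1.3,0,0,0,-18],[16.4,-1.7,0,0,0,-25],[20.5,-2.1,0,0,0,-31],[24.6,-2.6,0,0,0,-37],[28.7,-3,0,0,0,-43],[32.8,-3.4,0,0,0,-48.8]], hand=0.6)

```text
time_s: 1.67
position: [0.5181, -0.3257, 0.2315]
tool_rot: [[0.271, 0.963, 0.0], [0.963, -0.271, -0.0], [-0.0, 0.0, -1.0]]
ft_force: [-0.3, -0.9, 0.5]
grip_width: 0.051
gripper_force: 0.0
```

Call:
jog_arm(targets=[[0,0,0,0,0,0],[0,0,0,0,0,0],[0,0,0,0,0,0]])

```text
time_s: 1.92
position: [0.5162, -0.3274, 0.2311]
tool_rot: [[0.276, 0.961, -0.001], [0.961, -0.276, 0.0], [-0.0, -0.0, -1.0]]
ft_force: [-0.3, -0.2, 0.5]
grip_width: 0.0513
gripper_force: 0.0
```

```bash
cat > w.py <<'E'
from h import *
import sys
im=env.get_image('wrist'); W=cloud(im); np.savez('wrist',W=W,frame=im['frame']); save(sys.argv[1],im['frame'])
s=env.observe(); print(s['time_s'],s['position'],s['tool_rot'][:,0],s['grip_width'],im['cam_to_world'][:3,3],s['ft_force'])
E
python3 w.py w1; python3 fit.py wrist 2>&1 | tail -12
```

```text
1.9667 [ 0.51571497 -0.32786697  0.2312899 ] [ 2.77367247e-01  9.60763957e-01 -1.70785076e-04] 0.05113994334659009 [ 0.53451632 -0.26207273  0.3730263 ] [0.480246   0.41214231 0.12178016]
thick top 1834 [ 543.9 -239.8] [31.7 20. ] 73.9 mean [ 543.9 -239.5]
movjaw top 0 [0. 0.] [0. 0.] 0.0 mean [nan nan]
fixjaw top 0 [0. 0.] [0. 0.] 0.0 mean [nan nan]
lug 0 [0. 0.] [0. 0.] 0.0 mean [nan nan]
bothtop 0 [0. 0.] [0. 0.] 0.0 mean [nan nan]
Traceback (most recent call last):
  File "fit.py", line 22, in <module>
    b=box(W,(.5,.58),(.15,.22),(.08,.13)); print('ball',b.mean(0),b.max(0),b.min(0))
                                                                  ~~~~~^^^
ValueError: zero-size array to reduction operation maximum which has no identity
```

View pics/w1.png

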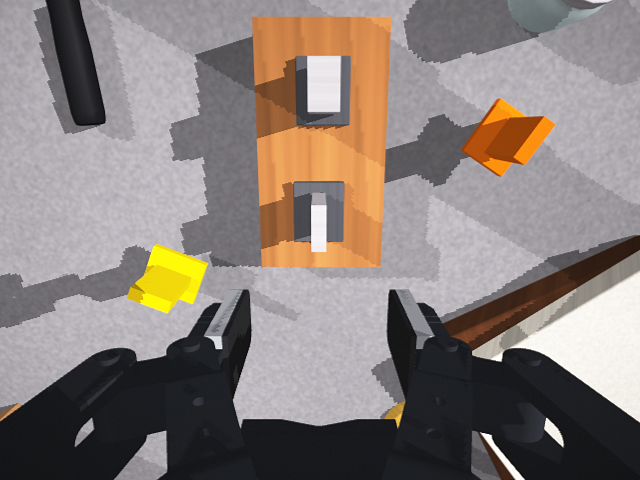

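The wrist view shows the thin gauge at (318,220), the thick one at (322,85), and yellow at (168,278) and orange at (508,137) clear on either side. The fingers straddle the thin bar.

```bash
python3 fit.py wrist 2>/dev/null| head -4; python3 -c "
from fit import *
W=np.load('wrist.npz')['W']
b=box(W,(.47,.56),(-.37,-.29),(.102,.12)); print(np.median(b,0))
b=box(W,(.47,.56),(-.37,-.29),(.053,.065)); rect(b,'collar'); print(np.median(b,0))
from go import *
go([.516,-.327,.072],74)"
```

```text
wrist
racktop 29526 [ 530.7 -281.7] [191.  100.5] 74.0 mean [ 532.6 -274.9]
thin top 716 [ 515.8 -325.7] [31.9  9.5] 74.1 mean [ 516. -325.]
thin handle 829 [ 515.9 -325.7] [31.9  9.9] 73.7 mean [ 516.6 -323.1]
[ 0.51602904 -0.3249355   0.10925073]
collar 2289 [ 516.  -325.7] [47.5 40. ] 73.9 mean [ 516.7 -323.5]
[ 0.51907728 -0.32266772  0.0572549 ]
shift cm [9.000e-02 1.000e-02 1.593e+01] turn [-0.02  0.01 -0.1 ]
```

Call:
jog_arm(targets=[[0.1,0,4,0,0,0],[0.2,0,8,0,0,0],[0.2,0,11.5,0,0,0],[0.2,0,14,0,0,0],[0.2,0,15.6,0,0,0],[0.2,0,16.3,0,0,0],[0.2,0,16.3,0,0,0],[0.2,0,16.3,0,0,0]])

```text
time_s: 2.63
position: [0.5168, -0.3263, 0.0693]
tool_rot: [[0.277, 0.961, 0.001], [0.961, -0.277, -0.001], [-0.001, 0.001, -1.0]]
ft_force: [-0.6, 0.6, 0.6]
grip_width: 0.0514
gripper_force: 0.0
```

Call:
jog_arm(targets=[[0,0,0,0,0,0],[0,0,0,0,0,0],[0,0,0,0,0,0],[0,0,0,0,0,0],[0,0,0,0,0,0],[0,0,0,0,0,0]], hand=0, newtons=60)

```text
time_s: 3.13
position: [0.5173, -0.3256, 0.0693]
tool_rot: [[0.276, 0.961, 0.001], [0.961, -0.276, -0.001], [-0.001, 0.001, -1.0]]
ft_force: [-0.9, 0.4, 5.6]
grip_width: 0.0094
gripper_force: 59.3
```

Call:
jog_arm(targets=[[0,0,-1,0,0,0],[0,0,-4,0,0,0],[0,0,-8,0,0,0],[0,0,-12,0,0,0],[0,0,-15,0,0,0],[0,0,-15,0,0,0]])

```text
time_s: 3.63
position: [0.5185, -0.3264, 0.2257]
tool_rot: [[0.275, 0.961, 0.009], [0.961, -0.275, -0.008], [-0.005, 0.01, -1.0]]
ft_force: [-0.4, -0.4, -2.0]
grip_width: 0.0094
gripper_force: 59.1
```

```bash
python3 -c "
from go import *
print(env.observe()['grip_width'],env.observe()['ft_force'])
go([.605,.0935,.22],108.7)"
```

```text
0.009433067040308973 [-0.40434402 -0.41281927 -1.95681164]
shift cm [42.75 -3.25  0.3 ] turn [  0.49   0.48 -34.69]
```

Call:
jog_arm(targets=[[2,-0.2,0,0,0,-2],[6,-0.4,0,0,0,-5],[10,-0.8,0,0,0,-9],[14,-1.1,0,0,0,-12],[18,-1.4,0,0,0,-15],[22,-1.7,0,0,0,-18],[26,-2,0,0,0,-21],[30,-2.3,0,0,0,-24.7]])

```text
time_s: 4.3
position: [0.5771, -0.0285, 0.2177]
tool_rot: [[-0.154, 0.988, -0.002], [0.988, 0.154, 0.0], [0.001, -0.002, -1.0]]
ft_force: [1.1, -0.5, -2.6]
grip_width: 0.0094
gripper_force: 58.8
```

Call:
jog_arm(targets=[[3.5,1.2,0,0,0,-3],[7,2.5,0,0,0,-6],[10,3.6,0,0,0,-8],[11.8,4.4,0,0,0,-10],[11.8,4.4,0,0,0,-10],[11.8,4.4,0,0,0,-10],[11.8,4.4,0,0,0,-10]])

```text
time_s: 4.88
position: [0.6029, 0.0921, 0.2178]
tool_rot: [[-0.32, 0.947, -0.001], [0.947, 0.32, -0.0], [0.0, -0.001, -1.0]]
ft_force: [1.1, -0.3, -3.2]
grip_width: 0.0089
gripper_force: 58.9
```

```bash
python3 w.py w2; cat > fv.py <<'E'
from fit import *
W=np.load('wrist.npz')['W']
a=np.radians(18.7); ex=np.array([np.cos(a),np.sin(a)]); ey=np.array([-ex[1],ex[0]])
b=box(W,(.45,.73),(-.02,.18),(.045,.064)); print('ztop',np.median(b[:,2]))
rect(b,'tops')
q=(b[:,:2]-[.6129,.0963]); X=q@ex*1000; Y=q@ey*1000
for lo in range(-50,50,20):
    m=(Y>lo)&(Y<lo+20); x=np.sort(X[m]); 
    if len(x)<20: continue
    g=np.diff(x); i=np.argsort(g)[-2:]; print(lo,len(x),'gaps',[(x[k].round(1),x[k+1].round(1)) for k in i],x[0].round(1),x[-1].round(1))
m=(X>0)&(X<55); print('fixed Y',np.percentile(Y[m],[.5,99.5]).round(1)); f=b[m]; rect(f,'fixed')
m=(X>-70)&(X<-20); print('mov Y',np.percentile(Y[m],[.5,99.5]).round(1))
rect(box(W,(.45,.6),(0,.15),(.067,.082)),'lug')
E
python3 fv.py; python3 -c "
from go import *
go([.605,.0935,.22],108.7)"
```

```text
4.9333 [0.60298449 0.09174548 0.21797406] [-3.19205361e-01  9.47685562e-01  1.12689546e-04] 0.009044756712720235 [0.58103975 0.15657261 0.35967065] [ 0.56438943 -0.9488779  -2.19231412]
ztop 0.054239848461239526
tops 17744 [591.6 114.4] [145.4 143.4] 19.3 mean [596.9 102.9]
-50 1598 gaps [(np.float64(58.5), np.float64(58.8)), (np.float64(-51.0), np.float64(28.1))] -86.5 58.9
-30 2570 gaps [(np.float64(-86.1), np.float64(-85.0)), (np.float64(-17.1), np.float64(0.7))] -86.1 58.4
-10 4004 gaps [(np.float64(-18.5), np.float64(-17.9)), (np.float64(-17.0), np.float64(0.5))] -77.3 58.4
10 4224 gaps [(np.float64(-18.4), np.float64(-17.8)), (np.float64(-17.0), np.float64(0.3))] -86.4 58.2
30 4608 gaps [(np.float64(-18.3), np.float64(-17.7)), (np.float64(-17.6), np.float64(0.1))] -87.3 58.2
fixed Y [-45.1  52.8]
fixed 7924 [638.2 107.9] [ 54.8 100.2] 19.0 mean [637.2 116.8]
mov Y [-45.4  93.6]
lug 1069 [534.7  72.3] [10.4 49.5] 19.1 mean [535.2  73.5]
shift cm [ 0.1   0.25 -0.2 ] turn [-0.06 -0.01 -0.09]
```

View pics/w2.png

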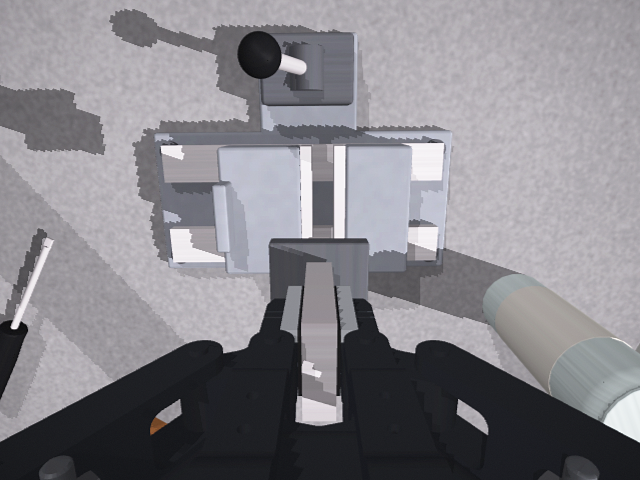

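```bash
cat > gx.py <<'E'
from fit import *
from go import *
s=env.observe(); p=s['position']; M=s['tool_rot']
W=np.load('wrist.npz')['W']; b=box(W,(.5,.75),(-.0,.2),(.08,.3)); t=(b-p)@M*1000
for n,lo,hi in [('handle',-45,-35),('collar',5,16)]:
    m=(abs(t[:,2]-(lo+hi)/2)<8)&(abs(t[:,1])<30)&(abs(t[:,0])<40); q=t[m]; print(n,len(q),np.percentile(q,[1,50,99],axis=0).round(1).tolist())
a=np.radians(19.1); ex=np.array([np.cos(a),np.sin(a)]); c=np.array([.6125,.0988])-ex*.0084; print(c)
go([*c,.22],109.1)
E
python3 gx.py
```

```text
handle 7858 [[-15.4, -26.9, -47.8], [7.8, -0.3, -40.1], [16.0, 26.7, -32.6]]
collar 4683 [[0.4, -19.8, 4.7], [15.9, -0.4, 12.3], [23.9, 19.3, 17.8]]
[0.60456243 0.09605137]
shift cm [ 0.36  0.29 -0.2 ] turn [-0.06 -0.01 -0.49]
```

Call:
jog_arm(targets=[[0.2,0.2,3,0,0,-0.3],[0.4,0.3,6,0,0,-0.5],[0.4,0.3,8.5,0,0,-0.5],[0.4,0.3,10.2,0,0,-0.5],[0.4,0.3,10.6,0,0,-0.5],[0.4,0.3,10.6,0,0,-0.5],[0.4,0.3,10.6,0,0,-0.5],[0.4,0.3,10.6,0,0,-0.5]])

```text
time_s: 5.6
position: [0.6056, 0.097, 0.114]
tool_rot: [[-0.328, 0.945, 0.003], [0.945, 0.328, -0.0], [-0.001, 0.003, -1.0]]
ft_force: [0.0, -0.4, -2.4]
grip_width: 0.0094
gripper_force: 58.8
```

```bash
python3 w.py w3; sed -i 's/radians(18.7)/radians(19.1)/; s/\[.6129,.0963\]/[.6125,.0988]/' fv.py; python3 fv.py; python3 gx.py
```

```text
5.65 [0.60549032 0.0971644  0.11389289] [-0.32842078  0.944531   -0.00098706] 0.009875545743041367 [0.58256285 0.16126505 0.25579307] [-0.02766705 -0.16680931 -2.74245452]
ztop 0.054253618360328326
tops 34930 [591.2 114.9] [146.  142.3] 19.0 mean [594.5 103.6]
-50 3971 gaps [(np.float64(23.6), np.float64(24.1)), (np.float64(-37.2), np.float64(23.0))] -86.9 57.8
-30 5409 gaps [(np.float64(-80.5), np.float64(-80.1)), (np.float64(-33.2), np.float64(18.8))] -81.4 57.9
-10 5941 gaps [(np.float64(57.3), np.float64(57.5)), (np.float64(-33.2), np.float64(18.8))] -78.0 57.8
10 8924 gaps [(np.float64(-87.2), np.float64(-86.5)), (np.float64(-17.3), np.float64(-0.2))] -87.2 58.1
30 10352 gaps [(np.float64(-87.8), np.float64(-87.4)), (np.float64(-17.3), np.float64(-0.2))] -87.8 58.1
fixed Y [-46.8  50.2]
fixed 14870 [638.3 108.4] [55.  99.4] 19.2 mean [639.2 119.9]
mov Y [-47.   90.7]
lug 2570 [534.9  72.3] [10.7 49.8] 19.2 mean [535.5  74.2]
handle 7764 [[-16.0, -26.6, -47.8], [7.3, -0.3, -40.4], [15.5, 26.5, -32.7]]
collar 4707 [[-0.1, -19.8, 4.3], [15.4, -0.4, 12.0], [23.4, 19.3, 17.7]]
[0.60456243 0.09605137]
shift cm [ -0.09  -0.1  -10.61] turn [0.15 0.06 0.07]
```

View pics/w3.png

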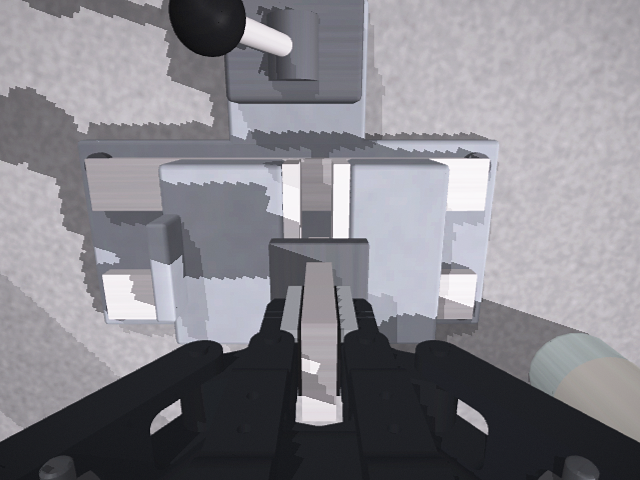

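The wrist view shows the blade and collar (269–368) centred over the gap (300–333), and the fit agrees to about 1 mm. Lowering.

Call:
jog_arm(targets=[[-0.05,-0.1,0,0,0,0],[-0.05,-0.1,0.7,0,0,0],[-0.05,-0.1,1.4,0,0,0],[-0.05,-0.1,2.1,0,0,0],[-0.05,-0.1,2.8,0,0,0],[-0.05,-0.1,3.3,0,0,0],[-0.05,-0.1,3.5,0,0,0],[-0.05,-0.1,3.5,0,0,0]])

```text
time_s: 6.32
position: [0.6038, 0.0967, 0.0766]
tool_rot: [[-0.329, 0.944, -0.001], [0.944, 0.329, 0.0], [0.0, -0.001, -1.0]]
ft_force: [0.5, -0.6, -2.3]
grip_width: 0.0092
gripper_force: 59.1
```

Call:
jog_arm(targets=[[0,0,0,0,0,0],[0,0,0.1,0,0,0],[0,0,0.2,0,0,0],[0,0,0.3,0,0,0],[0,0,0.3,0,0,0],[0,0,0.3,0,0,0]])

```text
time_s: 6.82
position: [0.604, 0.0967, 0.0744]
tool_rot: [[-0.329, 0.944, 0.0], [0.944, 0.329, -0.0], [-0.0, 0.0, -1.0]]
ft_force: [-0.8, 0.1, -2.5]
grip_width: 0.0095
gripper_force: 59.0
```

Call:
jog_arm(targets=[[0,0,0.05,0,0,0],[0,0,0.1,0,0,0],[0,0,0.1,0,0,0],[0,0,0.1,0,0,0]])

```text
time_s: 7.15
position: [0.6041, 0.0967, 0.0743]
tool_rot: [[-0.329, 0.944, 0.001], [0.944, 0.329, -0.0], [-0.0, 0.001, -1.0]]
ft_force: [-4.0, 0.3, 5.3]
grip_width: 0.0095
gripper_force: 60.1
```

Call:
jog_arm(targets=[[0,0,-0.1,0,0,0],[0,0,-0.1,0,0,0],[0,0,-0.1,0,0,0],[0,0,-0.1,0,0,0],[0,0,-0.1,0,0,0]], hand=0.4)

```text
time_s: 7.57
position: [0.6041, 0.0966, 0.0743]
tool_rot: [[-0.329, 0.944, 0.0], [0.944, 0.329, -0.0], [-0.0, 0.0, -1.0]]
ft_force: [-0.5, -0.2, 0.1]
grip_width: 0.0341
gripper_force: 0.0
```

Call:
jog_arm(targets=[[0,0,-2,0,0,0],[0,0,-5,0,0,0],[0,0,-8,0,0,0],[0,0,-8,0,0,0],[0,0,-8,0,0,0]])

```text
time_s: 7.98
position: [0.6046, 0.0966, 0.1558]
tool_rot: [[-0.329, 0.944, 0.003], [0.944, 0.329, -0.0], [-0.001, 0.003, -1.0]]
ft_force: [0.1, -0.2, -0.2]
grip_width: 0.0342
gripper_force: 0.0
```

```bash
python3 w.py w4; python3 fv.py; python3 gx.py;python3 -c "
from go import *
go([.501,.0602,.064],109.1)"
```

```text
8.0333 [0.60389044 0.09665067 0.15417982] [-3.28816162e-01  9.44393948e-01 -4.34039934e-05] 0.034206905587756055 [0.58149199 0.16087155 0.29759387] [ 0.27226672  0.34463166 -0.423435  ]
ztop 0.054372592703974404
tops 30162 [591.7 114.7] [145.4 144.1] 19.2 mean [597.2 100.7]
-50 3700 gaps [(np.float64(30.9), np.float64(31.6)), (np.float64(-17.3), np.float64(0.1))] -87.4 58.3
-30 5562 gaps [(np.float64(-80.6), np.float64(-80.0)), (np.float64(-15.6), np.float64(-2.2))] -81.5 58.3
-10 6212 gaps [(np.float64(-3.0), np.float64(-2.4)), (np.float64(-14.9), np.float64(-3.0))] -77.7 58.0
10 7159 gaps [(np.float64(-9.0), np.float64(-8.4)), (np.float64(-9.6), np.float64(-9.0))] -87.2 57.9
30 7248 gaps [(np.float64(-25.7), np.float64(-25.3)), (np.float64(-17.4), np.float64(-0.2))] -87.2 57.9
fixed Y [-47.8  50.2]
fixed 12890 [638.5 107.9] [ 55.  100.6] 19.1 mean [636. 114.]
mov Y [-47.7  90.6]
lug 1724 [534.8  72.2] [10.6 50. ] 19.2 mean [535.4  73.8]
handle 3181 [[-10.2, -29.0, -47.9], [9.0, -16.6, -39.4], [14.1, 29.1, -32.2]]
shift cm [ -0.06 -10.92   9.02] turn [0.01 0.   0.1 ]Traceback (most 
[... 236 characters left out ...]
                                                    ~~~~~~~~~~~~~^^^^^^^^^^^^^^^^^^^^
    return _quantile_unchecked(
        a, q, axis, out, overwrite_input, method, keepdims, weights)
    return _ureduce(a,
                    func=_quantile_ureduce_func,
    ...<5 lines>...
                    overwrite_input=overwrite_input,
                    method=method)
    r = func(a, **kwargs)
    result = _quantile(arr,
                       quantiles=q,
    ...<2 lines>...
                       out=out,
                       weights=wgt)
    slices_having_nans = np.isnan(arr[-1, ...])
                                  ~~~^^^^^^^^^
IndexError: index -1 is out of bounds for axis 0 with size 0
```

View pics/w4.png

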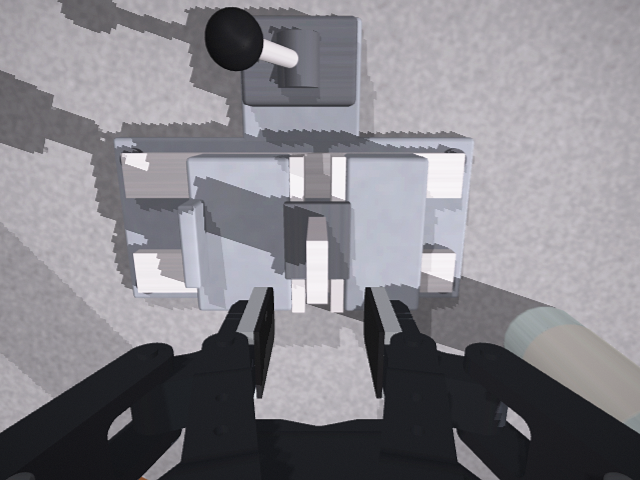

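The gauge stands in the vice, with its handle at (317,260) and its collar spanning the gap. Next I go behind the lug at (190,245) with the fingers shut.

Call:
jog_arm(targets=[[0,-3,0,0,0,0],[0,-6.5,0,0,0,0],[0,-9.5,0,0,0,0],[0,-11,0,0,0,0],[0,-11,1,0,0,0],[0,-11,4,0,0,0],[0,-11,7,0,0,0],[0,-11,9,0,0,0]], hand=0)

```text
time_s: 8.7
position: [0.4983, 0.0606, 0.0611]
tool_rot: [[-0.329, 0.944, -0.004], [0.944, 0.329, 0.001], [0.002, -0.004, -1.0]]
ft_force: [-0.2, 0.9, -0.6]
grip_width: -0.0003
gripper_force: 0.0
```

Call:
jog_arm(targets=[[0,0,0,0,0,0],[0,0.3,0,0,0,0],[0,0.6,0,0,0,0],[0,0.9,0,0,0,0],[0,0.9,0,0,0,0]])

```text
time_s: 9.12
position: [0.5099, 0.0636, 0.0654]
tool_rot: [[-0.329, 0.944, 0.003], [0.944, 0.329, -0.0], [-0.001, 0.002, -1.0]]
ft_force: [-0.9, -0.7, -0.2]
grip_width: -0.0
gripper_force: 0.0
```

```bash
python3 -c "
from go import *
go([.501,.0602,.064],109.1); print(env.observe()['position'],env.observe()['ft_force'],env.observe()['grip_width'])"
```

```text
shift cm [-0.03 -0.95  0.14] turn [0.14 0.06 0.11]
[0.50986085 0.06356312 0.06540445] [-0.90234583 -0.71201644 -0.15188893] -4.713001903947473e-05
```

Call:
jog_arm(targets=[[0,0.2,0.1,0,0,0],[0,0.4,0.2,0,0,0],[0,0.6,0.2,0,0,0],[0,0.7,0.2,0,0,0],[0,0.8,0.2,0,0,0],[0,0.9,0.2,0,0,0],[0,1.0,0.2,0,0,0],[0,1.0,0.2,0,0,0]])

```text
time_s: 9.78
position: [0.5173, 0.0665, 0.0623]
tool_rot: [[-0.329, 0.944, -0.002], [0.944, 0.329, -0.001], [0.0, -0.002, -1.0]]
ft_force: [-4.0, -2.1, 3.0]
grip_width: -0.0003
gripper_force: 2.5
```

Call:
jog_arm(targets=[[0,0.05,0,0,0,0],[0,0.1,0,0,0,0],[0,0.15,0,0,0,0],[0,0.2,0,0,0,0]])

```text
time_s: 10.12
position: [0.5184, 0.0669, 0.0622]
tool_rot: [[-0.329, 0.944, -0.004], [0.944, 0.329, -0.001], [0.0, -0.004, -1.0]]
ft_force: [-8.2, -4.8, 5.4]
grip_width: -0.0002
gripper_force: 4.4
```

```bash
sed -i 's/-50,50,20/20,50,20/' fv.py; python3 w.py w5; python3 fv.py
```

```text
10.1667 [0.51847803 0.06692777 0.06224278] [-3.29037213e-01  9.44316879e-01  3.79785386e-04] -9.271789276062954e-05 [0.49629816 0.13124162 0.20416319] [-7.42605637 -4.4541629   5.10389694]
ztop 0.05442888613171805
tops 41389 [587.3 101.4] [116.1 135.9] 55.3 mean [575.4 105.3]
20 14204 gaps [(np.float64(23.8), np.float64(24.0)), (np.float64(24.3), np.float64(24.5))] -86.4 24.5
40 7729 gaps [(np.float64(21.9), np.float64(22.8)), (np.float64(-15.5), np.float64(-1.5))] -86.4 24.2
fixed Y [-47.6  50.3]
fixed 7591 [625.8 104.2] [28.6 99.4] 19.1 mean [615.4 122. ]
mov Y [-31.6  91.6]
lug 5401 [552.6  85.2] [103.8  33. ] 12.1 mean [547.9  87.8]
```

Call:
jog_arm(targets=[[0,0.1,0,0,0,0],[0,0.2,0,0,0,0],[0,0.3,0,0,0,0],[0,0.4,0,0,0,0],[0,0.4,0,0,0,0],[0,0.4,0,0,0,0]])

```text
time_s: 10.67
position: [0.5223, 0.0683, 0.0622]
tool_rot: [[-0.329, 0.944, -0.004], [0.944, 0.329, -0.001], [0.0, -0.004, -1.0]]
ft_force: [-6.6, -4.3, 3.9]
grip_width: -0.0001
gripper_force: 4.0
```

Call:
jog_arm(targets=[[0,0.05,0,0,0,0],[0,0.1,0,0,0,0],[0,0.15,0,0,0,0],[0,0.2,0,0,0,0],[0,0.2,0,0,0,0]])

```text
time_s: 11.08
position: [0.5241, 0.0689, 0.0623]
tool_rot: [[-0.329, 0.944, -0.004], [0.944, 0.329, -0.001], [0.0, -0.004, -1.0]]
ft_force: [-7.7, -3.3, 5.1]
grip_width: 0.0002
gripper_force: 4.3
```

Call:
jog_arm(targets=[[0,0.05,0,0,0,0],[0,0.1,0,0,0,0],[0,0.15,0,0,0,0],[0,0.15,0,0,0,0]])

```text
time_s: 11.42
position: [0.5243, 0.069, 0.0622]
tool_rot: [[-0.329, 0.944, -0.007], [0.944, 0.329, -0.002], [0.001, -0.007, -1.0]]
ft_force: [-13.2, -8.3, 8.7]
grip_width: -0.0
gripper_force: 7.4
```

```bash
cat > gap.py <<'E'
from h import *
from fit import box
for c in ['scene','side']:
    im=env.get_image(c); W=cloud(im); save(c+'_g',im['frame'])
    a=np.radians(19.1); ex=np.array([np.cos(a),np.sin(a)]); ey=np.array([-ex[1],ex[0]])
    b=box(W,(.45,.73),(-.02,.18),(.047,.063)); q=b[:,:2]-[.6125,.0988]; X=q@ex*1000; Y=q@ey*1000
    for lo,hi in [(-45,-28),(28,48)]:
        x=np.sort(X[(Y>lo)&(Y<hi)&(X>-60)&(X<40)]); g=np.diff(x); k=g.argmax(); print(c,lo,len(x),x[k].round(1),x[k+1].round(1))
E
python3 gap.py
```

```text
scene -45 244 -9.8 0.0
scene 28 222 -15.6 0.1
side -45 294 -7.6 -1.1
side 28 188 1.7 21.7
```

Force has jumped to about 16 N and the gap reads about 10 mm, so the blade is snug. Backing off and going to the lever.

Call:
jog_arm(targets=[[0,-0.5,0,0,0,0],[0,-1.5,0,0,0,0],[0,-1.5,-2,0,0,0],[0,-1.5,-5,0,0,0],[0,-1.5,-8,0,0,0],[0,-1.5,-8,0,0,0],[0,-1.5,-8,0,0,0]])

```text
time_s: 12.1
position: [0.5136, 0.0649, 0.1436]
tool_rot: [[-0.329, 0.944, 0.004], [0.944, 0.329, -0.0], [-0.001, 0.003, -1.0]]
ft_force: [-0.2, 0.2, -0.5]
grip_width: -0.0002
gripper_force: 0.0
```

```bash
python3 gap.py; python3 w.py w6; python3 -c "
from go import *
from fit import box
for c in ['wrist']:
    W=np.load(c+'.npz')['W']; b=box(W,(.48,.62),(.14,.23),(.085,.13)); print(len(b),b.min(0),b.max(0),b.mean(0))
go([.4919,.166,.14],109.1)"
```

```text
scene -45 239 -10.3 -0.1
scene 28 224 -15.6 0.0
side -45 280 -9.7 -1.6
side 28 205 2.5 22.4
12.25 [0.51237765 0.06497414 0.14127357] [-3.28798254e-01  9.44399772e-01  8.82263149e-04] -0.00029798396761126513 [0.48998642 0.12915147 0.28351112] [ 0.43061905 -0.39215462 -0.55697883]
3568 [0.5215478  0.16995011 0.09256376] [0.54659021 0.19472739 0.1128369 ] [0.5325205  0.18089885 0.10688077]
shift cm [10.21  1.39  0.13] turn [-0.1  -0.05  0.1 ]
```

View pics/w6.png

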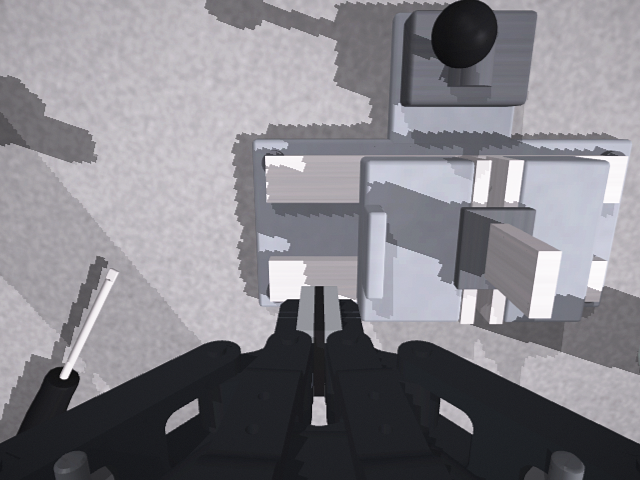

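The gauge is upright in the vice at (525,270), the jaw is closed, and the ball is at (464,35).

Call:
jog_arm(targets=[[3,0,0,0,0,0],[6.5,0.2,0,0,0,0],[9.5,0.7,0,0,0,0],[10.2,1.2,0.5,0,0,0],[10.2,1.2,2.5,0,0,0],[10.2,1.2,4.5,0,0,0],[10.2,1.2,5.5,0,0,0],[10.2,1.2,5.5,0,0,0]])

```text
time_s: 12.92
position: [0.4894, 0.1648, 0.0843]
tool_rot: [[-0.329, 0.944, -0.006], [0.944, 0.329, -0.001], [0.001, -0.006, -1.0]]
ft_force: [-1.0, -0.9, -0.1]
grip_width: -0.0
gripper_force: 0.0
```

Call:
jog_arm(targets=[[0,0.5,0,0,0,0],[0,1,0,0,0,0],[0,1.5,0,0,0,0],[0,2,0,0,0,0],[0,2.5,0,0,0,0],[0,3,0,0,0,0],[0,3.5,0,0,0,0],[0,4,0,0,0,0]])

```text
time_s: 13.58
position: [0.529, 0.1785, 0.0874]
tool_rot: [[-0.329, 0.944, 0.0], [0.944, 0.329, 0.0], [-0.0, 0.0, -1.0]]
ft_force: [-1.3, 0.1, 1.1]
grip_width: -0.0002
gripper_force: 0.6
```

Call:
jog_arm(targets=[[0,0.5,0,0,0,0],[0,1,0,0,0,0],[0,1.5,0,0,0,0],[0,2,0,0,0,0],[0,2.5,0,0,0,0],[0,2.5,0,0,0,0]])

```text
time_s: 14.08
position: [0.553, 0.1868, 0.0872]
tool_rot: [[-0.329, 0.944, 0.001], [0.944, 0.329, 0.0], [-0.0, 0.001, -1.0]]
ft_force: [-0.0, -0.4, 0.0]
grip_width: 0.0003
gripper_force: 0.0
```

```bash
cat > lev.py <<'E'
from h import *
from fit import box
s=env.observe(); q=s['position'][:2]-[.6125,.0988]; a=np.radians(19.1); ex=np.array([np.cos(a),np.sin(a)]); ey=np.array([-ex[1],ex[0]])
print('tcp XY',q@ex*1000,q@ey*1000,s['position'][2],s['ft_force'])
for c in ['scene','side']:
    im=env.get_image(c); W=cloud(im); 
    for r in env.regions_of(c,'lock_tip')[:1]:
        p=W[r['pixels']]; p=p[p[:,2]>.08]; c2=(p.min(0)+p.max(0))/2; d=c2[:2]-[.6125,.0988]; print(c,r['score'],d@ex*1000,d@ey*1000,p[:,2].max())
E
python3 lev.py
```

```text
tcp XY -27.425417589339872 102.6437671951264 0.08720433892890107 [-0.00132944 -0.44231949  0.02782421]
scene 0.51 -1.9259505485300437 102.86393127846523 0.11717580084977264
side 0.66 -187.68789135666324 -299.20866023617134 0.11210544975625869
```

Call:
jog_arm(targets=[[0,0.4,0,0,0,0],[0,0.8,0,0,0,0],[0,1.2,0,0,0,0],[0,1.4,0,0,0,0],[0,1.5,0,0,0,0],[0,1.6,0,0,0,0],[0,1.6,0,0,0,0]])

```text
time_s: 14.87
position: [0.5672, 0.1919, 0.0872]
tool_rot: [[-0.329, 0.944, -0.0], [0.944, 0.329, -0.0], [0.0, -0.0, -1.0]]
ft_force: [-0.3, -0.1, -0.6]
grip_width: 0.0001
gripper_force: 0.3
```

Call:
jog_arm(targets=[[0,0.1,0,0,0,0],[0,0.2,0,0,0,0],[0,0.2,0,0,0,0]])

```text
time_s: 15.12
position: [0.5678, 0.1921, 0.087]
tool_rot: [[-0.329, 0.944, -0.004], [0.944, 0.329, -0.001], [0.0, -0.004, -1.0]]
ft_force: [-6.5, -2.4, 1.9]
grip_width: 0.0002
gripper_force: 3.7
```

```bash
python3 lev.py
```

```text
tcp XY -11.737946658638057 102.80222635152728 0.08703235635127522 [-6.5476769  -2.38043823  1.91903639]
scene 0.66 11.95938904823853 100.91199154391863 0.11265326276744703
side 0.55 9.728648415242777 98.75295141086035 0.10812005968448413
```

The lever is at its stop. One small extra push, then back off, rise and return over the gauge.

Call:
jog_arm(targets=[[0,0.1,0,0,0,0],[0,0.2,0,0,0,0],[0,0.2,0,0,0,0],[0,0.2,0,0,0,0]])

```text
time_s: 15.65
position: [0.5681, 0.1923, 0.0869]
tool_rot: [[-0.329, 0.944, -0.007], [0.944, 0.329, -0.002], [0.0, -0.008, -1.0]]
ft_force: [-12.7, -5.2, 5.2]
grip_width: -0.0
gripper_force: 7.4
```

Call:
jog_arm(targets=[[0,-0.5,0,0,0,0],[0,-1.5,0,0,0,0],[0,-2,-2,0,0,0],[0,-2,-5,0,0,0],[0,-2,-8,0,0,0],[0,-2,-8,0,0,0]], hand=0.4)

```text
time_s: 16.15
position: [0.5545, 0.187, 0.1735]
tool_rot: [[-0.329, 0.944, 0.011], [0.944, 0.329, 0.002], [-0.002, 0.011, -1.0]]
ft_force: [0.2, 0.6, 0.0]
grip_width: 0.034
gripper_force: 0.0
```

```bash
python3 -c "
from go import *
p=np.array([.6125,.0988])-np.array([.945,.327])*.0048
go([*p,.168],109.1)"; python3 lev.py; python3 gap.py
```

```text
shift cm [-10.23   2.08   0.59] turn [0.64 0.13 0.11]
tcp XY -25.897063733785885 102.32273566463397 0.1734706504846189 [0.22589627 0.55075401 0.03084519]
scene 0.5 -73.99840347007121 6.6434374100612645 0.08070701332315577
side 0.51 10.76671448720833 98.61189393197364 0.10998017490882628
scene -45 242 -10.1 0.7
scene 28 227 -15.9 0.2
side -45 283 -10.7 -1.5
side 28 197 1.3 22.3
```

Call:
jog_arm(targets=[[-3,0.6,0,0,0,0],[-6,1.3,0,0,0,0],[-9,2,0,0,0,0],[-10.2,2.2,0,0,0,0],[-10.2,2.2,0,0,0,0],[-10.2,2.2,0,0,0,0],[-10.2,2.2,0,0,0,0]])

```text
time_s: 17.03
position: [0.6057, 0.0985, 0.1669]
tool_rot: [[-0.33, 0.944, -0.001], [0.944, 0.33, 0.0], [0.001, -0.001, -1.0]]
ft_force: [-0.1, 0.6, 0.1]
grip_width: 0.0341
gripper_force: 0.0
```

```bash
python3 w.py w7; python3 -c "
from fit import *
from go import *
W=np.load('wrist.npz')['W']
b=box(W,(.57,.65),(.06,.13),(.106,.125)); rect(b,'top'); print(np.median(b[:,2]))
b=box(W,(.57,.65),(.06,.13),(.07,.125)); rect(b,'handle')
b=box(W,(.55,.66),(.04,.15),(.059,.067)); rect(b,'collar'); print(np.median(b[:,2]))
print(np.degrees(np.arctan2(*env.observe()['tool_rot'][1::-1,0])))
r=cv2.minAreaRect((box(W,(.57,.65),(.06,.13),(.106,.125))[:,:2]*1000).astype(np.float32)); go([r[0][0]/1e3,r[0][1]/1e3,.0745],109.1)"; python3 fv.py
```

```text
17.0833 [0.60571491 0.09864    0.16713312] [-3.29968014e-01  9.43991946e-01  5.61467430e-04] 0.03427885473190831 [0.58318357 0.16256249 0.30884877] [-1.02158727  0.72078129 -0.40248263]
top 1245 [607.8  97. ] [10.  33.1] 19.3 mean [607.2  98.5]
0.11423999502806512
handle 1523 [607.8  97. ] [10.  33.2] 19.3 mean [606.4 101.1]
collar 3542 [607.7  97.3] [40.  48.5] 19.0 mean [606.8  99.6]
0.06227497038236918
109.26683723580469
shift cm [-0.23  0.15  9.26] turn [-0.04 -0.03  0.17]
ztop 0.054390107924096875
tops 27008 [594.9 115.8] [138.4 144. ] 19.5 mean [601.1 101.5]
20 6555 gaps [(np.float64(-6.0), np.float64(-5.4)), (np.float64(-7.2), np.float64(-6.6))] -80.3 58.0
40 3554 gaps [(np.float64(-18.5), np.float64(-17.9)), (np.float64(-10.4), np.float64(0.0))] -79.9 57.9
fixed Y [-48.   50.1]
fixed 11827 [638.6 108. ] [ 55.  100.4] 19.3 mean [636.5 113.8]
mov Y [-47.6  90.3]
lug 1542 [541.5  74.5] [11.  49.8] 18.8 mean [542.1  76.1]
```

View pics/w7.png

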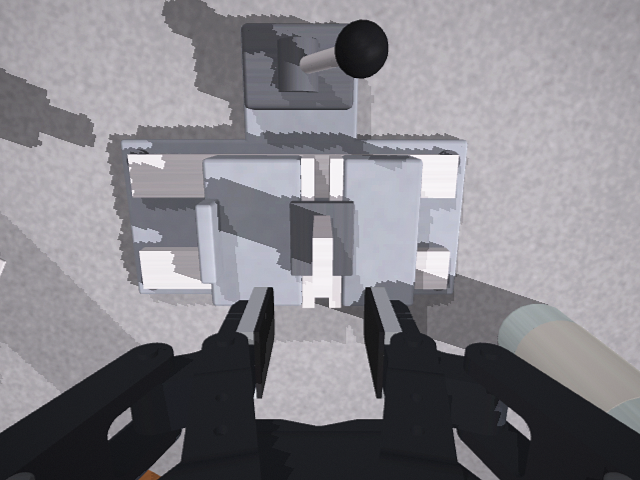

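The gap is 10.4 mm, the collar sits on the jaw tops, and the ball at (361,48) leans fully forward. Re-grasping the gauge.

Call:
jog_arm(targets=[[-0.2,0.2,3,0,0,0],[-0.2,0.2,6,0,0,0],[-0.2,0.2,8,0,0,0],[-0.2,0.2,9.1,0,0,0],[-0.2,0.2,9.3,0,0,0],[-0.2,0.2,9.3,0,0,0],[-0.2,0.2,9.3,0,0,0]])

```text
time_s: 17.67
position: [0.6096, 0.0966, 0.0758]
tool_rot: [[-0.329, 0.944, 0.002], [0.944, 0.329, -0.0], [-0.001, 0.002, -1.0]]
ft_force: [-0.4, 0.2, 0.0]
grip_width: 0.034
gripper_force: 0.0
```

Call:
jog_arm(targets=[[0,0,0,0,0,0],[0,0,0,0,0,0],[0,0,0,0,0,0],[0,0,0,0,0,0],[0,0,0,0,0,0],[0,0,0,0,0,0]], hand=0, newtons=60)

```text
time_s: 18.17
position: [0.6086, 0.096, 0.0756]
tool_rot: [[-0.329, 0.944, -0.0], [0.944, 0.329, -0.001], [-0.0, -0.0, -1.0]]
ft_force: [-4.3, -1.7, 6.1]
grip_width: 0.0094
gripper_force: 58.9
```

Call:
jog_arm(targets=[[0,0,-0.4,0,0,0],[0,0,-1,0,0,0],[0,0,-2,0,0,0],[0,0,-3,0,0,0],[0,0,-4,0,0,0],[0,0,-6,0,0,0],[0,0,-9,0,0,0],[0,0,-12,0,0,0]])

```text
time_s: 18.83
position: [0.6087, 0.0963, 0.1961]
tool_rot: [[-0.329, 0.944, -0.0], [0.944, 0.329, 0.0], [0.0, -0.0, -1.0]]
ft_force: [0.9, 0.3, -1.8]
grip_width: 0.0091
gripper_force: 58.6
```

Call:
jog_arm(targets=[[0,0,-2,0,0,0],[0,0,-3,0,0,0],[0,0,-3,0,0,0],[0,0,-3,0,0,0]])

```text
time_s: 19.17
position: [0.6087, 0.0963, 0.2239]
tool_rot: [[-0.329, 0.944, -0.0], [0.944, 0.329, 0.0], [0.0, -0.0, -1.0]]
ft_force: [-0.4, -0.2, -4.2]
grip_width: 0.0094
gripper_force: 58.8
```

```bash
python3 gap.py; python3 w.py w8; python3 gx.py; python3 -c "
from go import *
p=np.array([.5307,-.2817])-.0450*np.array([np.cos(np.radians(74)),np.sin(np.radians(74))]); print(p)
go([*p,.22],74)"
```

```text
scene -45 238 -10.0 0.2
scene 28 243 -10.0 0.0
side -45 288 -10.3 -1.3
side 28 282 -10.6 -1.8
19.3167 [0.60841794 0.09623115 0.22258173] [-0.32881439  0.94439384  0.00117542] 0.009173925027227628 [0.5861556  0.16042068 0.36456087] [-0.36992847  0.09458259 -2.38344795]
handle 7736 [[-13.7, -26.8, -47.8], [7.7, -0.3, -39.0], [17.6, 26.3, -32.7]]
collar 4965 [[-0.5, -20.0, 4.9], [17.2, -0.5, 13.3], [25.6, 19.2, 17.6]]
[0.60456243 0.09605137]
shift cm [ 0.11 -0.37  0.26] turn [-0.17 -0.07  0.1 ]
[ 0.51829632 -0.32495678]
shift cm [-36.81 -22.36   0.28] turn [-1.90e-01 -1.00e-02  3.52e+01]
```

The jaw is still at 10 mm with the gauge out. Carrying it back to the rack.

Call:
jog_arm(targets=[[-2,-1.2,0,0,0,3],[-5,-3,0,0,0,6],[-8.3,-5,0,0,0,9],[-11.6,-7,0,0,0,12],[-15,-9.1,0,0,0,16],[-18.3,-11.1,0,0,0,20],[-21.6,-13.1,0,0,0,24],[-25,-15.2,0,0,0,28]])

```text
time_s: 19.98
position: [0.5467, -0.1913, 0.2232]
tool_rot: [[0.156, 0.988, -0.002], [0.988, -0.156, 0.001], [0.001, -0.002, -1.0]]
ft_force: [1.0, 0.9, -2.9]
grip_width: 0.0091
gripper_force: 58.8
```

```bash
python3 -c "
from go import *
go([.5179,-.3265,.22],74)"
```

```text
shift cm [-13.8   -0.73   0.31] turn [-0.11 -0.05  7.01]
```

Call:
jog_arm(targets=[[-4,-0.2,0,0,0,2],[-8,-0.4,0,0,0,4],[-11.5,-0.6,0,0,0,6],[-13.4,-0.7,0,0,0,7],[-13.4,-0.7,0,0,0,7],[-13.4,-0.7,0,0,0,7],[-13.4,-0.7,0,0,0,7]])

```text
time_s: 20.57
position: [0.5202, -0.3204, 0.2236]
tool_rot: [[0.272, 0.962, -0.001], [0.962, -0.272, 0.001], [0.001, -0.001, -1.0]]
ft_force: [-0.5, 0.6, -3.3]
grip_width: 0.0094
gripper_force: 58.8
```

```bash
python3 w.py w9; python3 -c "
from go import *
from fit import *
W=np.load('wrist.npz')['W']
rect(box(W,(.43,.63),(-.4,-.14),(.044,.056)),'racktop')
go([.5179,-.3265,.113],74)"
```

```text
20.6167 [ 0.52040517 -0.32002803  0.22384537] [2.70972867e-01 9.62586649e-01 8.04893641e-04] 0.009549067628863985 [ 0.53832169 -0.25514302  0.36550236] [ 0.57447127 -0.42501508 -2.36747022]
racktop 23298 [ 530.8 -281.4] [190.3 100.4] 74.0 mean [ 536.1 -261.8]
shift cm [-0.7  -0.06 11.08] turn [-0.05 -0.05  0.28]
```

View pics/w9.png

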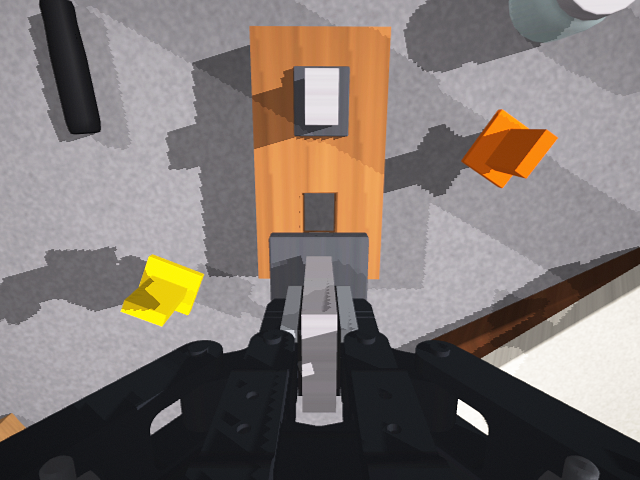

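The empty slot shows at (319,212), below and ahead of the held gauge, in line with it. Shifting -7 mm and lowering.

Call:
jog_arm(targets=[[-0.7,-0.1,3,0,0,0.3],[-0.7,-0.1,6,0,0,0.3],[-0.7,-0.1,9,0,0,0.3],[-0.7,-0.1,10.5,0,0,0.3],[-0.7,-0.1,11,0,0,0.3],[-0.7,-0.1,11,0,0,0.3],[-0.7,-0.1,11,0,0,0.3]])

```text
time_s: 21.2
position: [0.518, -0.3274, 0.1155]
tool_rot: [[0.276, 0.961, 0.001], [0.961, -0.276, -0.001], [-0.001, 0.002, -1.0]]
ft_force: [0.4, 0.2, -2.4]
grip_width: 0.0089
gripper_force: 58.7
```

```bash
python3 -c "
from go import *
go([.5179,-.3265,.0716],74)"
```

```text
shift cm [ 0.09 -0.04  4.39] turn [ 0.09  0.05 -0.04]
```

Call:
jog_arm(targets=[[0.1,0,1,0,0,0],[0.1,0,2,0,0,0],[0.1,0,3,0,0,0],[0.1,0,3.7,0,0,0],[0.1,0,4,0,0,0],[0.1,0,4.2,0,0,0],[0.1,0,4.2,0,0,0],[0.1,0,4.2,0,0,0]])

```text
time_s: 21.87
position: [0.5177, -0.3269, 0.0726]
tool_rot: [[0.277, 0.961, 0.0], [0.961, -0.277, -0.0], [-0.0, 0.0, -1.0]]
ft_force: [0.1, 0.3, -2.7]
grip_width: 0.0093
gripper_force: 58.9
```

Call:
jog_arm(targets=[[0,0,0.05,0,0,0],[0,0,0.1,0,0,0],[0,0,0.15,0,0,0],[0,0,0.2,0,0,0],[0,0,0.2,0,0,0]])

```text
time_s: 22.28
position: [0.5176, -0.3267, 0.0706]
tool_rot: [[0.277, 0.961, 0.0], [0.961, -0.277, -0.0], [-0.0, 0.0, -1.0]]
ft_force: [-0.4, 0.7, -0.0]
grip_width: 0.0091
gripper_force: 59.1
```

Contact is just beginning; release and rise.

Call:
jog_arm(targets=[[0,0,0,0,0,0],[0,0,0,0,0,0],[0,0,0,0,0,0],[0,0,0,0,0,0],[0,0,0,0,0,0]], hand=0.5)

```text
time_s: 22.7
position: [0.5177, -0.3267, 0.0704]
tool_rot: [[0.277, 0.961, 0.0], [0.961, -0.277, -0.0], [-0.0, 0.0, -1.0]]
ft_force: [-0.3, -0.1, -0.2]
grip_width: 0.0426
gripper_force: 0.0
```

Call:
jog_arm(targets=[[0,0,-2,0,0,0],[0,0,-5,0,0,0],[0,0,-9,0,0,0],[0,0,-13,0,0,0],[0,0,-15,0,0,0],[0,0,-15,0,0,0],[0,0,-15,0,0,0],[0,0,-15,0,0,0]])

```text
time_s: 23.37
position: [0.5172, -0.3263, 0.219]
tool_rot: [[0.277, 0.961, -0.002], [0.961, -0.277, 0.001], [0.001, -0.002, -1.0]]
ft_force: [0.1, 0.3, -0.1]
grip_width: 0.0426
gripper_force: 0.0
```

```bash
python3 w.py w10; python3 gap.py; python3 lev.py; python3 fit.py wrist 2>/dev/null| head -5;  python3 -c "
from fit import *
W=np.load('wrist.npz')['W']
print(np.median(box(W,(.47,.56),(-.37,-.29),(.1,.12))[:,2]),np.median(box(W,(.47,.56),(-.37,-.29),(.053,.065))[:,2]))"
```

```text
23.4167 [ 0.51714926 -0.32629393  0.21863056] [0.27740082 0.96075321 0.00143585] 0.04270445884815634 [ 0.53579497 -0.2612679   0.36098303] [-0.20897057  0.08797114  0.17759086]
scene -45 233 -10.1 0.0
scene 28 258 -10.2 0.5
side -45 272 -10.4 -1.3
side 28 5 35.5 38.1
tcp XY -229.1040154288845 -370.6479698329884 0.21879367299569713 [ 0.20531895  0.0118136  -0.41490743]
scene 0.56 13.336465066428996 101.6547220134341 0.11122895517727194
wrist
racktop 31532 [ 530.8 -281.3] [190.3 100.4] 74.0 mean [ 532.7 -274.3]
thin top 813 [ 517.5 -325.5] [32.8  9.8] 73.8 mean [ 517.7 -324.7]
thin handle 936 [ 517.5 -325.5] [32.8 10. ] 74.1 mean [ 518.3 -322.8]
thick top 2006 [ 543.9 -239.7] [31.9 20. ] 74.0 mean [ 543.9 -239.7]
0.1092373162139352 0.057251559118439765
```

View pics/side_g.png

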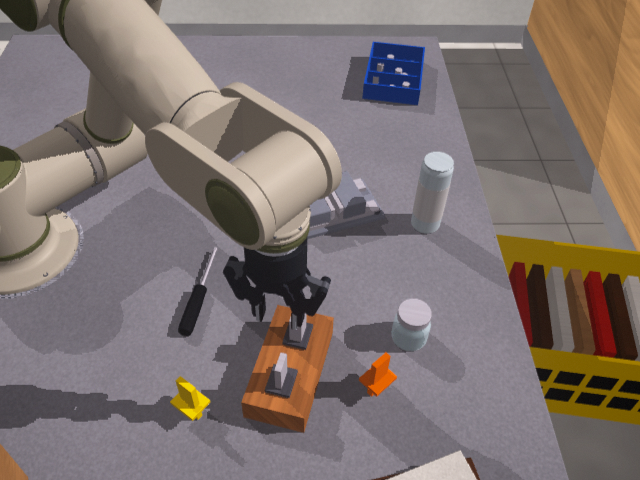

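The thin gauge is back in its slot at (281,375), with its top height the same as at the start. The jaw reads 10 mm, the lever is locked and the bystanders haven't moved, so I'm handing in.

```bash
python3 -c "
from rig import env
print(env.close_job())"
```

```text
the job is handed in; nothing more can be done
None
```

The job is handed in at about 24 s (no verdict returned): the vice was set on the thin gauge (about 10 mm by camera), the lever thrown to its stop, and the gauge hung back in its own slot with nothing else disturbed.

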